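# Mount a tower cooler on the test board and start the run

## Task

Pick up the tall tower cooler by its thin fins with a gentle grip so that they are not crushed, and set it down softly, upright and centred on the processor of the test board, its broad faces parallel to the memory sticks. Once it stands there by itself, press the pedal switch fully down to its stop for a moment to start the run and let it spring back; never work the pedal while the processor is bare. Leave the flat cooler and the loose fan where they lie.

Things in the scene. Friction and masses are not known exactly. Their poses are not given: they have to be found in the camera images.
- cooler: Loose tall tower cooler, 0.35 to 0.65 kg, 125 mm high, standing on its 60 x 60 x 12 mm copper base. From 35 to 125 mm height: a stack of thin level fins, 50 mm thick along x, 110 mm wide along y. Origin: centre of the underside; z up. Same from either broad side.
- cooler_top (a point): Centre of the top of the tower cooler's fins, 125 mm above its origin. Grip the two broad faces (50 mm apart, looking to the cooler's +x and -x) from above, pads about 20 mm below the top (much deeper, the gripper body may strike the top). The fins crush if the fingers' contact forces on the cooler, added over both pads, exceed 90 N (45 N a pad).
- board: Fixed test board: 200 x 200 mm frame with a dark 170 x 170 mm circuit board, its top 33 mm above the bench. Origin: centre of the frame's underside; z up. Two memory sticks (133 mm along y, tops at 73 mm) stand at x = +52 and +66 mm, a metal block (61 mm high) at x = -72 mm. Its parts crack if the cooler presses or strikes it with more than 40 N.
- processor (a point): Centre of the top of the processor's bare 40 x 40 mm metal lid, 42 mm above the bench, at x = -5 mm of the board; axes as the board. The cooler's base is to rest on and cover it, the cooler's x axis parallel to the board's, either way round. All else stays clear of a cooler so mounted.
- pedal (a joint): Pedal angle (rad): 0 = up at rest, 0.24 = fully down at its stop. A spring brings it back up. At the pad about 4 N starts it moving and about 11 N holds it at the stop. Half a second above 0.215 is enough.
- pedal_pad (a point): Middle of the ribbed rubber pad on top of the pedal plate, where to press. Moves with the pedal: 54 mm above the bench at rest, about 20 mm lower when fully down. At rest the plate (115 mm long, 70 mm wide) rises at 0.26 rad towards its free end; it is nearly level when down.
- switch: Fixed housing of the pedal switch, dark steel base 130 x 85 x 12 mm. Origin: centre of its underside. The pedal is hinged across its -x end, 55 mm from the origin and 26 mm above the bench; its free end is at +x.
- lowcooler: Bystander, loose: flat cooler, 90 x 90 mm, 40 mm high. Origin: centre of its underside.
- fan: Bystander, loose: square fan lying flat, 92 x 92 x 25 mm. Origin: centre of its underside.
Mind the look-alikes: they are no part of the job. What is shaped like the switch but purple or red is not meant.

How it is judged:
By the outcome, as a careful person would: the job done as asked, in the order asked, and still so for the second after the job is handed in, with the robot touching nothing.
It also fails if it takes over 58 s, if anything falls off the work surface, if the arm or the gripper's body presses on something with over 40 N, if the wrist force passes 120 N, or if a joint passes its speed limit or range.

## Robot

A 7-joint arm with a two-finger parallel gripper is mounted at the origin on the work surface. World frame = base frame: x ahead of the robot, y to its left, z up, the work surface at z = 0. Lengths are in m, angles in rad, forces in N, time in s.
With the tool pointing down it reaches from about 0.4 to 0.85 m from the base axis. Payload 10.4 kg.
Tool frame: the origin (TCP) lies at the very end of the fingers, on their centre line; the grasp point (between the pads) lies 19 mm behind it; z points along the fingers, y is the line along which they close (so a half turn about z gives the same grasp; the last joint's range is limited). The gripper opens to 85 mm and grips with 20 to 120 N. Pads are 22 mm wide; open, the fingers measure 114 mm over their backs; the gripper's body (76 mm by 85 mm) begins 54 mm behind the grasp point. The pads swing forward as they close: fully open they stand 13 mm farther back than shut.
Start: joints at [1.142, 0.332, -0.065, 1.46, 0.022, 1.35, -0.088], TCP at [0.247, -0.574, 0.231] pointing down, gripper open.
Joint ranges: [-2.6, 2.6], [-0.5, 2.12], [-1.47, 1.34], [0.16, 2.42], [-1.27, 4.41], [0.06, 2.06], [-2.6, 2.6]. Speed limits (rad/s): [2.22, 2.22, 2.79, 2.79, 3.14, 3.14, 3.14].

## Interface

Orientations are given as a unit quaternion [w, x, y, z].
In Python, from workcell import robot, cams gives the robot as it stands. The module is installed in compiled form; this text tells all that it offers.
- The arm moves only by the shell command python3 -m creep 'ROWS' [FORCE]. ROWS is JSON, a list that holds one entry, the list of rows, each a list of 5 numbers: the finger opening in mm, from 0 to 85.4, then the shift along the tool's x, y, z in mm, then the turn about the tool's z in degrees. In form: [[[hand, tx, ty, tz, twist], ...]]. A call has 1 to 5 rows; each row shifts and turns the commanded pose from where the row before left it, along the tool's axes as they then stand; what a row does not reach is not made up. A row lasts 1/8 s, in which the tool goes at most 62.5 mm and 10.7 degrees, less where a joint would pass 70% of its speed; a pose out of reach is approached as far as the arm can. A call is refused whole if a number of a shift passes 62.5 or a number of a turn 10.7, either way. A call with a gripper value outside its range is refused whole. The fingers move at their own pace and stop on an object; FORCE is the grip in N (left out, the last holds). Time passes only in rows, so rows that do not move let the fingers close. It gives the time, the measured TCP pose, the force, the opening and the grip force at its end, in the units of the state.
- robot.state(): the state, without advancing time (a new reading comes with each control period).
- cams.capture(name): name is "side" or "top"; returns a dict with "image" (384x512x3 uint8, red, green, blue), "range_z" (384x512 float32, m along the optical axis (not along the pixel's ray), 0 where there is no reading), "fx", "fy", "cx", "cy" (pixels), "eye" and "rotation" of the camera in the world. Camera axes: x right, y down, z forward; pixel columns grow to the right and rows downward; lengths in m; the calibration is good to about 2 mm. A picture is of the moment at which its call begins.
- robot.close_job(): hands the job in; it is judged then, once.
Trained networks look in a picture, given as the dict that the camera call returned (one of the last four; its "shot" number tells which), for a name from the list of things; names that differ only in an ending like _2 or _b are one class to them, and where a whole thing is asked for, a point or a joint stands for the part that bears it (a point fixed in the world has none). Each returns a list of dicts, best first, with "score" (0 to 1); they miss things now and then, are a little off and sometimes report something else, mostly with a low value. They report only what shows in the picture. A call takes as long as a camera call. They do not tell look-alikes from the thing itself.
- cams.find_in(label, picture): "rect" ([left, top, right, bottom] in pixels, round what is visible of it).
- cams.silhouettes(label, picture): "pixels" (384x512 bool, what is visible of it) and "rect" ([left, top, right, bottom] in pixels, round what is visible of it).
The state is a dict: "time": time; "joint_pos": joint angles; "joint_vel": joint speeds; "effort": joint torques, N m; "tcp_pos": TCP position; "ee_rot": TCP orientation; "ft_force": force on the tool from outside, world axes, zero at the start; "ft_torque": the same for the moment, N m; "gripper_width": finger opening in m; "grasp_force": force on a finger pad.
Only numpy, scipy, OpenCV 4.12 (cv2) and the standard library are available. Lean on these libraries where they do the work, as an engineer would, in place of code of your own. Each camera call takes 0.05 s, during which the arm holds its last target. There are 200 camera calls.

## Working session

There is one attempt and no reset: what is moved stays moved. The work goes in short steps, Python scripts to look and compute and a shell command to move; the robot and the scene stay as the last step left them, time stands still between calls to the robot, and variables do not carry over. Pictures are saved under pics/ and viewed, at most 10 in all, crops included, and the job is handed in when it is done.

```bash
mkdir -p pics
cat > h.py <<'E'
import numpy as np, cv2
from workcell import robot, cams
def pts(p):
    z=p["range_z"]; v,u=np.mgrid[:384,:512]
    c=np.stack([(u-p["cx"])/p["fx"]*z,(v-p["cy"])/p["fy"]*z,z],-1)
    w=c@np.array(p["rotation"]).T+np.array(p["eye"])
    w[z<=0]=np.nan
    return w
E
python3 - <<'E'
from h import *
for n in("top","side"):
    p=cams.capture(n); cv2.imwrite(f"pics/{n}0.png",p["image"][:,:,::-1]); w=pts(p)
    print(n,p["eye"],np.array(p["rotation"]).round(2).tolist(),p["fx"])
    for l in("cooler","board","switch","pedal","lowcooler","fan"):
        for d in cams.silhouettes(l,p):
            m=d["pixels"]; q=w[m]; q=q[~np.isnan(q[:,0])]
            print(l,round(d["score"],2),np.array(d["rect"]).round(),np.median(q,0).round(3),q[:,2].max().round(3), p["image"][m].mean(0).round())
s=robot.state();print(s)
E
```

```text
Traceback (most recent call last):
  File "h.py", line 6, in pts
    w=c@np.array(p["rotation"]).T+np.array(p["eye"])
      ~^~~~~~~~~~~~~~~~~~~~~~~~~~
ValueError: matmul: Input operand 1 has a mismatch in its core dimension 0, with gufunc signature (n?,k),(k,m?)->(n?,m?) (size 4 is different from 3)
```

```bash
cat > h.py <<'E'
import numpy as np, cv2
from scipy.spatial.transform import Rotation as R
from workcell import robot, cams
def mat(q): return R.from_quat(np.array(q)[[1,2,3,0]]).as_matrix()
def pts(p):
    z=p["range_z"]; v,u=np.mgrid[:384,:512]
    c=np.stack([(u-p["cx"])/p["fx"]*z,(v-p["cy"])/p["fy"]*z,z],-1)
    w=c@mat(p["rotation"]).T+np.array(p["eye"])
    w[z<=0]=np.nan
    return w
E
python3 - <<'E'
from h import *
for n in("top","side"):
    p=cams.capture(n); cv2.imwrite(f"pics/{n}0.png",p["image"][:,:,::-1]); w=pts(p)
    print(n,p["eye"],mat(p["rotation"]).round(2).tolist(),p["fx"])
    for l in("cooler","board","switch","pedal","lowcooler","fan"):
        for d in cams.silhouettes(l,p):
            m=d["pixels"]; q=w[m]; q=q[~np.isnan(q[:,0])]
            print(l,round(d["score"],2),np.array(d["rect"]).round(),np.median(q,0).round(3),q[:,2].max().round(3), p["image"][m].mean(0).round())
s=robot.state();print(s)
E
```

```text
top [ 0.28058413 -0.02409068  0.99729726] [[0.0, -0.99, 0.17], [-1.0, -0.0, 0.01], [-0.01, -0.17, -0.99]] 403.47244856450004
cooler 0.64 [324.  83. 383. 131.] [ 0.623 -0.245  0.123] 0.132 [120. 117. 113.]
board 0.65 [103. 116. 199. 202.] [0.514 0.234 0.034] 0.078 [74. 75. 72.]
board 0.5 [242.  78. 285. 128.] [ 0.659 -0.038  0.038] 0.045 [90. 90. 88.]
switch 0.87 [107. 253. 154. 309.] [0.222 0.265 0.039] 0.063 [ 92.  59. 105.]
switch 0.78 [254. 148. 299. 207.] [ 0.464 -0.069  0.04 ] 0.063 [72. 72. 70.]
switch 0.73 [344. 244. 410. 308.] [ 0.238 -0.293  0.039] 0.062 [110.  43.  40.]
pedal 0.82 [264. 151. 297. 206.] [ 0.468 -0.07   0.046] 0.063 [70. 70. 68.]
pedal 0.78 [115. 258. 148. 306.] [0.219 0.271 0.047] 0.063 [ 93.  57. 107.]
pedal 0.59 [358. 247. 401. 305.] [ 0.236 -0.301  0.046] 0.062 [111.  43.  39.]
lowcooler 0.94 [240.  81. 284. 126.] [ 0.66  -0.039  0.038] 0.045 [90. 90. 88.]
fan 0.9 [326. 167. 381. 214.] [ 0.439 -0.259  0.017] 0.029 [79. 77. 76.]
side [0.24327008 0.62503584 0.83583368] [[-0.96, -0.2, 0.2], [-0.28, 0.72, -0.64], [-0.02, -0.67, -0.74]] 404.8971590895256
coole
[... 861 characters left out ...]
t_pos': array([ 1.14241098,  0.33218631, -0.06474532,  1.46012422,  0.02162609,
        1.34989389, -0.08849977]), 'joint_vel': array([-0.00019077,  0.00166602,  0.00017754, -0.00138299,  0.00026496,
        0.00190038, -0.00013613]), 'effort': array([-8.10296478e-04, -6.25150037e+01,  4.85089864e-02, -3.91806400e+01,
        1.63545407e-02,  1.64462796e-03,  1.58472676e-05]), 'tcp_pos': array([ 0.24675088, -0.57424245,  0.23133462]), 'ee_rot': array([4.03600578e-05, 9.79482498e-01, 2.01529239e-01, 1.21364868e-05]), 'ft_force': array([-0.5042829 ,  0.1195407 ,  0.06519117]), 'ft_torque': array([-0.03639203, -0.03211418, -0.02904302]), 'grasp_force': 0.0, 'gripper_width': 0.08552414503052058}
```

View pics/top0.png

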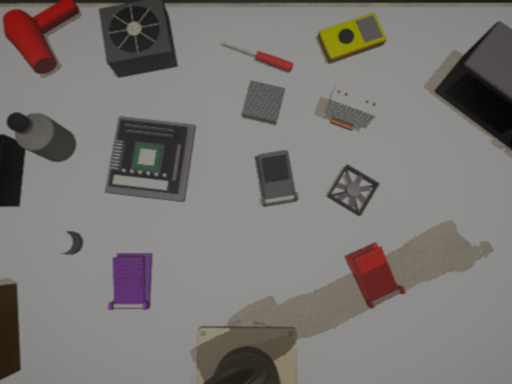

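View pics/side0.png

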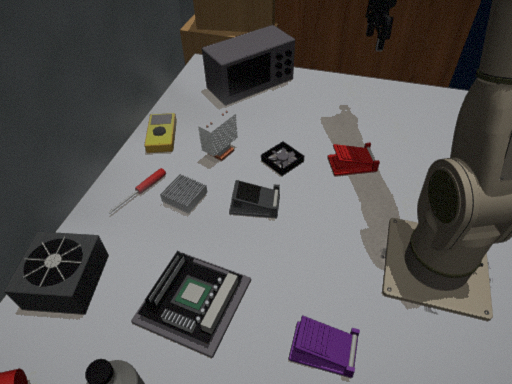

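Top view: the tall cooler is at (350,107). Things that could be mistaken for it are the flat cooler (264,102), the fan (353,190) and the black fan box (138,38). The dark switch is at (276,178), with purple (130,280) and red (375,275) look-alikes. The board is at (150,158), memory sticks towards image top (world +x), and the processor is at (148,156).

```bash
cat >> h.py <<'E'
def rect(q):
    (c,s,a)=cv2.minAreaRect(q[:,:2].astype(np.float32)*1000); return np.round(c,1),np.round(s,1),round(a,2)
def near(w,c,r,z0,z1):
    return (np.hypot(w[...,0]-c[0],w[...,1]-c[1])<r)&(w[...,2]>z0)&(w[...,2]<z1)
E
python3 - <<'E'
from h import *
ims=[]
for n in("top","side"):
    p=cams.capture(n); w=pts(p); im=p["image"]
    def rep(t,m):
        q=w[m]; 
        if len(q)<4: return print(n,t,len(q))
        lo,hi=np.percentile(q,[2,98],axis=0); 
        d=q[:,:2]-q[:,:2].mean(0); ang=np.degrees(np.arctan2(*np.linalg.svd(d,full_matrices=False)[2][0][::-1]))
        print(n,t,len(q),"mean",q.mean(0).round(4),"rect",*rect(q),"pc",ang.round(1))
    rep("coolertop",near(w,(.623,-.245),.09,.115,.14))
    rep("bench",near(w,(.55,.05),.06,-.02,.02))
    rep("board",near(w,(.51,.24),.16,.015,.1))
    rep("mem",near(w,(.56,.24),.1,.06,.085))
    rep("blk",near(w,(.43,.24),.08,.05,.07))
    br=im.min(-1)>150
    m=near(w,(.503,.245),.045,.03,.055)&br; rep("lid",m)
    rep("switch",near(w,(.464,-.069),.1,.006,.075))
    rep("swbase",near(w,(.464,-.069),.1,.006,.018))
    rep("low",near(w,(.66,-.038),.08,.025,.06)); rep("fan",near(w,(.44,-.26),.08,.015,.04))
    for u,v in ([(350,107),(276,178),(150,158)] if n=="top" else [(218,135),(255,200),(192,300)]):
        c=im[max(v-50,0):v+50,u-50:u+50]; ims.append(cv2.resize(c,(260,260),interpolation=cv2.INTER_CUBIC))
o=np.vstack([np.hstack(ims[:3]),np.hstack(ims[3:])]); cv2.imwrite("pics/crop.png",np.clip(o[:,:,::-1]*1.4,0,255))
E
```

```text
top coolertop 1080 mean [ 0.6341 -0.2494  0.1243] rect [ 635.3 -249.7] [109.9  53.3] 68.83 pc -111.1
top bench 1683 mean [ 5.495e-01  5.010e-02 -2.000e-04] rect [550.1  50.4] [119.1 117.7] 0.41 pc 152.6
top board 4712 mean [0.5185 0.2409 0.0429] rect [521.4 243.1] [194.9 197.3] 83.23 pc -63.2
top mem 442 mean [0.5768 0.2386 0.0697] rect [526.8 248.6] [144.7 131.3] 83.35 pc -92.1
top blk 534 mean [0.4502 0.2502 0.0606] rect [450.9 251.5] [130.1  22.7] 83.59 pc -96.3
top lid 0
top switch 1787 mean [ 0.4653 -0.0695  0.0394] rect [462.1 -72.3] [144.8  86.6] 8.79 pc -166.5
top swbase 284 mean [ 0.4583 -0.0612  0.0114] rect [462.1 -71.8] [144.9  85.2] 8.87 pc -145.6
top low 1292 mean [ 0.6625 -0.0394  0.0379] rect [664.4 -39.6] [89.9 91.7] 76.59 pc 162.8
top fan 722 mean [ 0.4412 -0.2613  0.0217] rect [ 442.  -260.7] [92.1 93.3] 58.09 pc 146.6
side coolertop 502 mean [ 0.6325 -0.2425  0.1238] rect [ 634.4 -248.3] [115.   55.4] 69.99 pc 68.3
side bench 1342 mean [ 5.493e-01  5.180e-02 -2.000e-04] rect [549.6  50. ] [119.1 118.5] 78.01 pc 84.0
side board 5535 mean [0.5168 0.2567 0.0444] rect [521.7 252.3] [184.6 191.7] 84.08 pc -150.6
side mem 607 mean [0.5789 0.244  0.0693] rect [555.5 241. ] [133.9  77.2] 87.19 pc 84.0
side blk 650 mean [0.4487 0.2554 0.0601] rect [449.8 252.4] [127.5  23.9] 82.99 pc 83.6
side lid 12 mean [0.4766 0.2489 0.0457] rect [476.2 250.8] [59.9  5.2] 84.67 pc -97.2
side switch 1471 mean [ 0.4662 -0.057   0.0336] rect [469.9 -67. ] [129.9  88.4] 9.26 pc -163.3
side swbase 464 mean [ 0.4711 -0.0409  0.0115] rect [469.2 -64.6] [131.3  84.3] 11.56 pc 13.2
side low 943 mean [ 0.6609 -0.0327  0.0374] rect [663.5 -37.4] [92.8 95.4] 75.94 pc 175.8
side fan 479 mean [ 0.4385 -0.2561  0.0213] rect [ 440.3 -259.2] [96.5 96.9] 58.52 pc 102.3[ WARN:0@1.467] global loadsave.cpp:1063 imwrite_ Unsupported depth image for selected encoder is fallbacked to CV_8U.
```

View pics/crop.png

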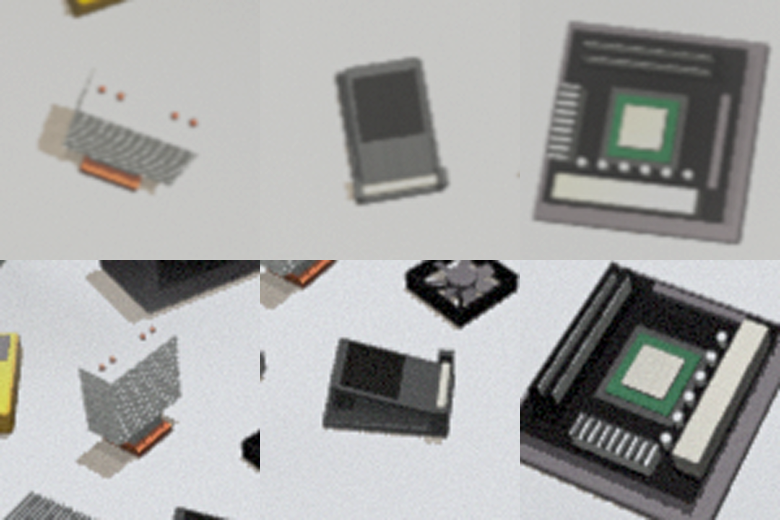

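The crop confirms the choices: the tall finned cooler with copper base at (350,107), the dark grey switch (ribbed pad at its +x end), and the board with memory sticks at far x and the white metal block near. First I twist, then refine the lid and pad measurements.

```bash
python3 -m creep '[[[85,0,0,0,-10],[85,0,0,0,-10],[85,0,0,0,-10],[85,0,0,0,-10],[85,0,0,0,-5.6]]]' 25
cat >> h.py <<'E'
def go(x,y,z,toolx):
    s=robot.state(); M=mat(s["ee_rot"]); d=np.array([x,y,z])-s["tcp_pos"]
    yaw=np.degrees(np.arctan2(M[1,0],M[0,0]))
    print("t",s["time"],"tcp",s["tcp_pos"].round(4),"yaw",yaw.round(2),"tz",M[:,2].round(3),"shift mm",(M.T@d*1000).round(1),"twist",round(-((toolx-yaw+180)%360-180),2),"F",s["ft_force"].round(1),"g",s["grasp_force"],s["gripper_width"],"q",s["joint_pos"].round(2))
E
python3 - <<'E'
from h import *
for n in("top","side"):
    p=cams.capture(n); w=pts(p); im=p["image"].astype(int)
    m=near(w,(.517,.244),.05,.03,.055)
    v=im[m]; g=(im[...,1]-im[...,0])
    lid=m&(im.min(-1)>120); lid2=m&(w[...,2]>.0385)&(im.min(-1)>100)
    for k in(lid,lid2):
        k=k.astype(np.uint8); nb,l,st,c=cv2.connectedComponentsWithStats(k)
        i=1+np.argmax(st[1:,4]); q=w[l==i]; print(n,"lid",len(q),q.mean(0).round(4),rect(q))
    gr=near(w,(.517,.244),.07,.02,.055)&(g>20); q=w[gr]; print("green",len(q),rect(q))
    pl=near(w,(.464,-.069),.1,.03,.07)
    q=w[pl]; A=np.c_[q[:,:2],np.ones(len(q))]
    c=np.linalg.lstsq(A,q[:,2],rcond=None)[0]
    for _ in range(5):
        k=abs(A@c-q[:,2])<.003; c=np.linalg.lstsq(A[k],q[k,2],rcond=None)[0]
    print("plate slope",np.hypot(c[0],c[1]).round(3),"dir",np.degrees(np.arctan2(c[1],c[0])).round(1),rect(q[k]),k.mean())
    br=im.mean(-1); d=pl&(br<(60 if n=="top" else 35)); q=w[d]; print("dark",len(q),np.percentile(br[pl],[5,25,50,75,95]),q.mean(0).round(4),rect(q), "z@",(c@[*q.mean(0)[:2],1]).round(4))
go(.635,-.2493,.16,69)
E
```

```text
time: 1.48
tcp_pos: [0.2467, -0.5743, 0.2313]
ee_rot: [0.0, 0.824, 0.567, 0.0]
ft_force: [-0.8, -0.1, 0.2]
gripper_width: 0.0852
grasp_force: 0.0
top lid 210 [0.5164 0.2453 0.0419] (array([516.5, 245.6]), array([37.4, 36.6]), 87.51)
top lid 240 [0.5174 0.2451 0.0419] (array([517.9, 245.3]), array([41.2, 38.7]), 85.74)
green 265 (array([517.6, 245.4]), array([60.6, 59.5]), 82.62)
plate slope 0.288 dir 9.9 (array([468.7, -70.9]), array([115.4,  70. ]), 10.35) 0.7327707454289732
dark 608 [ 47.66666667  49.          69.66666667  78.         106.33333333] [ 0.4865 -0.0668  0.0517] (array([486.6, -66.5]), array([57.6, 59.8]), 9.29) z@ 0.0504
side lid 276 [0.5164 0.2469 0.0419] (array([516.2, 246.2]), array([39.5, 39. ]), 84.29)
side lid 288 [0.5163 0.2467 0.0419] (array([516.4, 246. ]), array([40.3, 39. ]), 83.58)
green 333 (array([517.6, 246.4]), array([60.3, 62.1]), 83.12)
plate slope 0.289 dir 5.3 (array([467.3, -65.2]), array([114.8,  80.6]), 9.53) 0.7443850267379679
dark 432 [15.9        23.5        43.33333333 59.33333333 90.7       ] [ 0.4799 -0.0605  0.05  ] (array([462.9, -64.4]), array([110. ,  81.6]), 10.71) z@ 0.0489
t 1.575 tcp [ 0.2467 -0.5743  0.2314] yaw 68.91 tz [ 0. -0. -1.] shift mm [443.  245.3  71.4] twist -0.09 F [-0.2 -0.   0.4] g 0.0 0.08499847695386292 q [ 1.23  0.34 -0.17  1.45  0.06  1.35  0.68]
```

```bash
python3 -m creep '[[[85,44,24.5,0,0],[85,44,24.5,0,0],[85,44,24.5,0,0],[85,44,24.5,0,0],[85,44,24.5,0,0]]]' >/dev/null
python3 -m creep '[[[85,44,24.5,0,0],[85,44,24.5,0,0],[85,44,24.5,0,0],[85,44,24.5,0,0],[85,44,24.5,0,0]]]' >/dev/null
python3 -m creep '[[[85,0,0,0,0]]]'
python3 -c "
from h import *
go(.635,-.2493,.083,69)"
```

```text
time: 2.95
tcp_pos: [0.6367, -0.2471, 0.2306]
ee_rot: [-0.001, 0.824, 0.567, 0.001]
ft_force: [-0.4, -0.9, -1.4]
gripper_width: 0.0851
grasp_force: 0.0
t 2.95 tcp [ 0.6367 -0.2471  0.2306] yaw 69.09 tz [ 0.     0.003 -1.   ] shift mm [ -3.1  -0.7 147.6] twist 0.09 F [-0.4 -0.9 -1.4] g 0.0 0.08512333510758577 q [ 0.57  0.49 -0.39  1.27  0.18  1.42 -0.17]
```

```bash
python3 -m creep '[[[85,0,0,30,0],[85,0,0,30,0],[85,0,0,20,0],[85,0,0,0,0],[85,0,0,0,0]]]' >/dev/null
python3 - <<'E'
from h import *
go(.635,-.2493,.083,69)
p=cams.capture("side"); w=pts(p); ims=[p["image"][80:190,150:290]]
p=cams.capture("top"); ims.append(p["image"][50:160,290:430])
cv2.imwrite("pics/g.png",cv2.resize(np.hstack(ims)[:,:,::-1],(784,308),interpolation=cv2.INTER_CUBIC))
E
```

```text
t 3.575 tcp [ 0.6345 -0.2526  0.1527] yaw 68.81 tz [ 0.002 -0.001 -1.   ] shift mm [ 3.2 -0.9 69.7] twist -0.19 F [-0.1  1.1 -0. ] g 0.0 0.0851296023982229 q [ 0.58  0.53 -0.38  1.37  0.2   1.27 -0.18]
```

View pics/g.png

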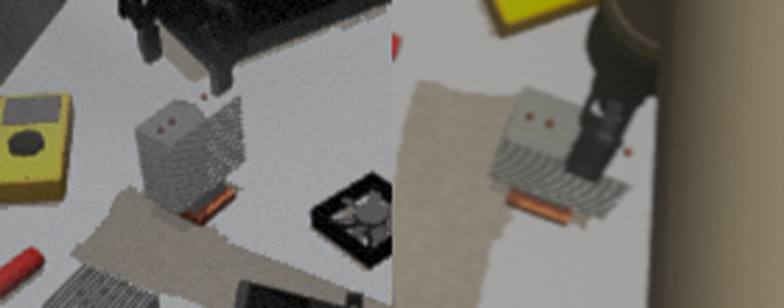

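The two fingers hang on either side of the broad faces, in the side crop near (150,40) and (220,80), and the fins sit between them. I descend and close gradually.

```bash
python3 -m creep '[[[85,3.2,-0.9,20,0],[85,0,0,25,0],[85,0,0,25,0],[85,0,0,0,0],[85,0,0,0,0]]]' 25
python3 -c "
from h import *
go(.635,-.2493,.083,69)"
python3 -m creep '[[[70,0,0,0,0],[60,0,0,0,0],[56,0,0,0,0],[53,0,0,0,0],[51,0,0,0,0]]]' 25
```

```text
time: 4.3
tcp_pos: [0.6347, -0.2489, 0.0819]
ee_rot: [0.0, 0.825, 0.565, 0.0]
ft_force: [0.8, -0.6, 0.9]
gripper_width: 0.0851
grasp_force: 0.0
t 4.3 tcp [ 0.6347 -0.2489  0.0819] yaw 68.86 tz [ 0.001 -0.    -1.   ] shift mm [-0.3  0.4 -1.1] twist -0.14 F [ 0.8 -0.6  0.9] g 0.0 0.08511024000476493 q [ 0.57  0.59 -0.37  1.44  0.23  1.15 -0.21]
time: 4.92
tcp_pos: [0.6346, -0.2491, 0.0815]
ee_rot: [0.0, 0.825, 0.565, 0.0]
ft_force: [1.7, -0.7, 0.4]
gripper_width: 0.0512
grasp_force: 0.8
```

```bash
python3 -m creep '[[[49,0,0,0,0],[47,0,0,0,0],[45,0,0,0,0],[40,0,0,0,0],[40,0,0,0,0]]]' 25
python3 -m creep '[[[40,0,0,0,0],[40,0,0,-5,0],[40,0,0,-10,0],[40,0,0,-5,0],[40,0,0,0,0]]]' 25
```

```text
time: 5.55
tcp_pos: [0.6347, -0.2492, 0.0817]
ee_rot: [0.0, 0.825, 0.565, 0.0]
ft_force: [3.4, -1.1, 2.6]
gripper_width: 0.0496
grasp_force: 27.3
time: 6.18
tcp_pos: [0.6344, -0.249, 0.1018]
ee_rot: [0.0, 0.825, 0.565, 0.0]
ft_force: [0.6, 0.4, -5.4]
gripper_width: 0.0495
grasp_force: 27.1
```

```bash
python3 -m creep '[[[40,0,0,-15,0],[40,0,0,-30,-4],[40,0,0,-30,-6],[40,0,0,-25,-4.6],[40,0,0,-5,0]]]' 30
python3 -m creep '[[[40,0,0,0,0],[40,0,0,0,0]]]'
python3 -c "
from h import *
go(.5172,.2455,.2,83.5)"
```

```text
time: 6.8
tcp_pos: [0.6352, -0.2492, 0.209]
ee_rot: [0.002, 0.747, 0.665, 0.001]
ft_force: [-0.2, 0.9, -5.4]
gripper_width: 0.0497
grasp_force: 33.6
time: 7.05
tcp_pos: [0.6337, -0.2489, 0.2049]
ee_rot: [-0.001, 0.747, 0.665, -0.001]
ft_force: [1.1, 0.7, -5.7]
gripper_width: 0.0496
grasp_force: 33.5
t 7.05 tcp [ 0.6337 -0.2489  0.2049] yaw 83.4 tz [-0.002  0.001 -1.   ] shift mm [ 477.7 -172.6    5.4] twist -0.1 F [ 1.1  0.7 -5.7] g 33.54140639305115 0.04961340625667315 q [ 0.61  0.51 -0.44  1.31  0.21  1.37  0.06]
```

```bash
python3 -m creep '[[[40,15,-5.4,0,0],[40,30,-10.8,0,0],[40,40,-14.5,0,0],[40,40,-14.5,0,0],[40,40,-14.5,0,0]]]' >/dev/null
python3 -m creep '[[[40,40,-14.5,0,0],[40,40,-14.5,0,0],[40,40,-14.5,0,0],[40,40,-14.5,0,0],[40,40,-14.5,0,0]]]' >/dev/null
python3 -m creep '[[[40,40,-14.5,0,0],[40,35,-12.6,0,0],[40,23,-8.3,0,0],[40,11,-4,0,0],[40,4,-1.5,0,0]]]' 
python3 -m creep '[[[40,0,0,0,0],[40,0,0,0,0],[40,0,0,0,0],[40,0,0,0,0]]]' >/dev/null
python3 - <<'E'
from h import *
go(.5172,.2455,.14,83.5)
for n in("top","side"):
    p=cams.capture(n); w=pts(p); im=p["image"]
    q=w[near(w,(.517,.245),.08,.232,.26)]; print(n,len(q), q.mean(0) if len(q) else "")
    # broad face / fins between heights
    q=w[near(w,(.517,.245),.075,.17,.26)]; print(rect(q),np.percentile(q[:,2],[1,99]).round(4))
    u,v=(150,140) if n=="top" else (195,260)
    cv2.imwrite(f"pics/h_{n}.png",cv2.resize(im[max(v-110,0):v+110,max(u-110,0):u+110,::-1],(560,560)))
E
cd pics; python3 -c "
import cv2,numpy as np
cv2.imwrite('h.png',np.hstack([cv2.resize(cv2.imread(f'h_{n}.png'),(400,400)) for n in('top','side')]))"
```

```text
time: 8.93
tcp_pos: [0.5163, 0.2459, 0.2061]
ee_rot: [0.0, 0.746, 0.666, -0.0]
ft_force: [0.7, -0.8, -5.1]
gripper_width: 0.0497
grasp_force: 33.5
t 9.425 tcp [0.517  0.2453 0.2063] yaw 83.42 tz [ 0. -0. -1.] shift mm [ 0.2  0.1 66.3] twist -0.08 F [-0.2  0.4 -3.5] g 33.46659600734711 0.0499890449922975 q [ 0.06  0.31 -0.7   1.61  0.2   1.3  -0.79]
top 202 [0.52660899 0.19944127 0.24819807]
(array([537.1, 203.8]), array([80. , 25.5]), 35.0) [0.1719 0.2592]
side 1136 [0.51621595 0.27195067 0.24823127]
(array([508.3, 255. ]), array([114.7,  88.8]), 41.02) [0.1711 0.2587]
```

View pics/h.png

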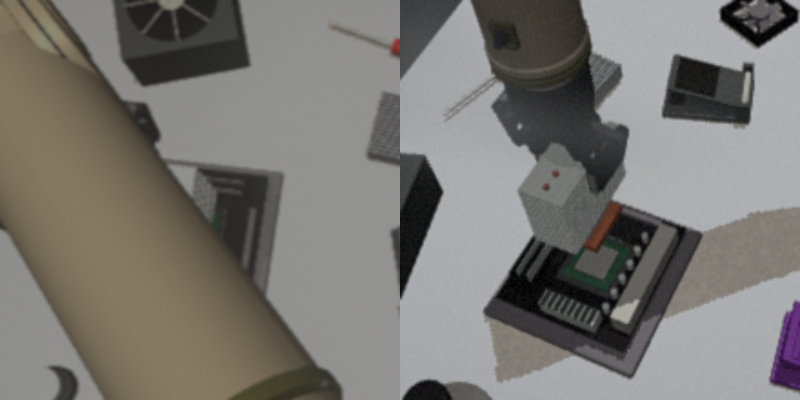

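The side view shows the cooler hanging upright in the gripper just above and behind the processor (597,260), with its faces parallel to the sticks. I check its ends before lowering.

Run:
```python
from h import *
a=np.radians(83.5); ey=np.array([np.cos(a),np.sin(a)]); ex=np.array([ey[1],-ey[0]])
for n in("top","side"):
    p=cams.capture(n); w=pts(p); im=p["image"]
    q=w[near(w,(.517,.245),.08,.15,.256)]; d=q[:,:2]-[.5172,.2455]; z=q[:,2]
    sil=(im[near(w,(.517,.245),.08,.15,.256)].min(-1)>75)
    for lo,hi in((.18,.21),(.21,.235),(.243,.256)):
        k=(z>lo)&(z<hi)&sil; Y=d[k]@ey*1e3; X=d[k]@ex*1e3
        if k.sum()>20: print(n,lo,k.sum(),"y",np.percentile(Y,[1,5,95,99]).round(1),"x",np.percentile(X,[1,5,95,99]).round(1))
    k=(z>.243)&sil
    if k.sum()>50: print("ztop",np.median(z[k]), np.linalg.lstsq(np.c_[d[k]@ex,d[k]@ey,np.ones(k.sum())],z[k],rcond=None)[0].round(3))
```

```text
top 0.18 72 y [-56.4 -56.  -54.4 -54. ] x [-11.3 -10.2  21.5  24.1]
top 0.21 65 y [-56.4 -56.  -54.4 -53.9] x [-9.  -7.3 22.9 23.2]
top 0.243 159 y [-55.9 -55.4 -26.4  -8.6] x [-5.9 -2.8 24.5 42.3]
ztop 0.24934570389337052 [0.031 0.043 0.251]
side 0.18 389 y [-47.  -22.5  56.3  56.7] x [-27.1 -26.8  18.2  22.9]
side 0.21 306 y [12.5 16.4 56.5 56.9] x [-27.4 -26.7  19.5  22.4]
side 0.243 838 y [-52.3  -5.1  55.1  56.4] x [-26.7 -25.5  21.4  26. ]
ztop 0.24945426202450144 [ 0.024 -0.01   0.25 ]
```

```bash
python3 -m creep '[[[40,0.3,0.5,10,0],[40,0,0,22,0],[40,0,0,22,0],[40,0,0,14,0],[40,0,0,6,0]]]' >/dev/null
python3 -m creep '[[[40,0,0,2,0],[40,0,0,0,0],[40,0,0,0,0]]]'
python3 -c "
from h import *
go(.5172,.2455,.1237,83.5)"
```

```text
time: 10.62
tcp_pos: [0.5177, 0.246, 0.1309]
ee_rot: [0.0, 0.746, 0.666, 0.0]
ft_force: [0.2, 0.9, -4.3]
gripper_width: 0.0498
grasp_force: 33.4
t 10.625 tcp [0.5177 0.246  0.1309] yaw 83.45 tz [ 0.001  0.    -1.   ] shift mm [-0.6 -0.4  7.2] twist -0.05 F [ 0.2  0.9 -4.3] g 33.35457444190979 0.049764129122633484 q [ 0.04  0.38 -0.68  1.7   0.26  1.16 -0.83]
```

```bash
python3 -m creep '[[[40,0,0,1,0],[40,0,0,1,0],[40,0,0,1,0]]]'
```

```text
time: 11.0
tcp_pos: [0.5174, 0.2458, 0.1272]
ee_rot: [0.0, 0.746, 0.666, -0.0]
ft_force: [0.3, 0.7, -4.9]
gripper_width: 0.0496
grasp_force: 33.4
```

```bash
for i in 1; do python3 -m creep '[[[40,0,0,1,0],[40,0,0,0.8,0],[40,0,0,0.5,0],[40,0,0,0,0]]]'; done
```

```text
time: 11.5
tcp_pos: [0.5174, 0.2458, 0.1249]
ee_rot: [0.0, 0.746, 0.666, -0.0]
ft_force: [0.5, 0.1, -5.6]
gripper_width: 0.0499
grasp_force: 33.4
```

```bash
python3 -m creep '[[[40,0,0,0.5,0],[40,0,0,0,0]]]'
```

```text
time: 11.75
tcp_pos: [0.5174, 0.2459, 0.1245]
ee_rot: [0.0, 0.746, 0.666, -0.0]
ft_force: [-0.5, -0.0, -5.1]
gripper_width: 0.0497
grasp_force: 33.4
```

```bash
python3 -m creep '[[[40,0,0,0.5,0],[40,0,0,0,0]]]'
```

```text
time: 12.0
tcp_pos: [0.5174, 0.2459, 0.1239]
ee_rot: [0.0, 0.746, 0.666, -0.0]
ft_force: [-0.0, -0.1, -4.5]
gripper_width: 0.0497
grasp_force: 33.4
```

```bash
python3 -m creep '[[[40,0,0,0.5,0],[40,0,0,0,0]]]'
```

```text
time: 12.25
tcp_pos: [0.5175, 0.2459, 0.1236]
ee_rot: [0.0, 0.746, 0.666, 0.0]
ft_force: [-0.7, 0.1, -3.7]
gripper_width: 0.05
grasp_force: 33.4
```

```bash
python3 -m creep '[[[40,0,0,0.4,0],[40,0,0,0,0]]]'
```

```text
time: 12.5
tcp_pos: [0.5175, 0.2459, 0.1235]
ee_rot: [0.0, 0.746, 0.666, 0.0]
ft_force: [-1.5, -1.7, 2.2]
gripper_width: 0.0498
grasp_force: 34.1
```

Contact made softly. Release slowly and rise.

```bash
python3 -m creep '[[[51,0,0,0,0],[53,0,0,0,0],[58,0,0,0,0],[68,0,0,0,0],[80,0,0,0,0]]]'
python3 -m creep '[[[85,0,0,0,0],[85,0,0,-10,0],[85,0,0,-30,0],[85,0,0,-50,0],[85,0,0,-50,0]]]'
python3 -m creep '[[[85,0,0,-20,0],[85,0,0,0,0]]]'
python3 -c "
from h import *
go(.487,-.067,.15,83.5)"
```

```text
time: 13.12
tcp_pos: [0.5174, 0.2459, 0.1231]
ee_rot: [0.0, 0.746, 0.666, 0.0]
ft_force: [0.6, -0.1, -0.2]
gripper_width: 0.0799
grasp_force: 0.0
time: 13.75
tcp_pos: [0.5171, 0.2459, 0.2653]
ee_rot: [0.0, 0.746, 0.666, 0.0]
ft_force: [0.8, 0.6, 0.6]
gripper_width: 0.085
grasp_force: 0.0
time: 14.0
tcp_pos: [0.5179, 0.2465, 0.2852]
ee_rot: [0.001, 0.746, 0.666, 0.002]
ft_force: [0.2, 0.2, -0.6]
gripper_width: 0.0849
grasp_force: 0.0
t 14.0 tcp [0.5179 0.2465 0.2852] yaw 83.46 tz [ 0.003  0.001 -1.   ] shift mm [-315.1    4.6  134.7] twist -0.04 F [ 0.2  0.2 -0.6] g 0.0 0.08489291587351944 q [ 0.06  0.26 -0.71  1.49  0.17  1.45 -0.76]
```

```bash
python3 -m creep '[[[85,-25,0.4,0,0],[60,-45,0.6,0,0],[30,-55,0.9,0,0],[0,-55,0.9,0,0],[0,-55,0.9,10,0]]]' >/dev/null
python3 -m creep '[[[0,-45,0.9,20,0],[0,-25,0,30,0],[0,-10,0,30,0],[0,0,0,15,0],[0,0,0,0,0]]]'
python3 -m creep '[[[0,0,0,0,0],[0,0,0,0,0]]]' >/dev/null
python3 - <<'E'
from h import *
go(.487,-.067,.08,83.5)
a=np.radians(83.5); ey=np.array([np.cos(a),np.sin(a)]); ex=np.array([ey[1],-ey[0]])
ims=[]
for n in("top","side"):
    p=cams.capture(n); w=pts(p); im=p["image"]
    q=w[near(w,(.517,.245),.09,.155,.18)]; d=q[:,:2]-[.5172,.2455]
    print(n,len(q),q.mean(0).round(4),rect(q),"y",np.percentile(d@ey*1e3,[1,99]).round(1),"x",np.percentile(d@ex*1e3,[1,99]).round(1),"tilt",np.linalg.lstsq(np.c_[d@ex,d@ey,np.ones(len(q))],q[:,2],rcond=None)[0].round(3))
    ims.append(cv2.resize(im[80:280,80:310] if n=="top" else im[160:370,110:310],(390,380)))
cv2.imwrite("pics/placed.png",np.hstack(ims)[:,:,::-1])
E
```

```text
time: 15.25
tcp_pos: [0.4854, -0.0668, 0.1772]
ee_rot: [-0.001, 0.746, 0.666, -0.001]
ft_force: [-0.1, -0.6, 0.7]
gripper_width: -0.0001
grasp_force: 0.0
t 15.5 tcp [ 0.4867 -0.0672  0.1791] yaw 83.49 tz [ 0.002 -0.    -1.   ] shift mm [ 0.2  0.1 99.1] twist -0.01 F [-1.   0.7  0.4] g 0.0 0.00018129415709892277 q [ 0.51  0.11 -0.49  1.85  0.05  1.19 -0.11]
top 1245 [0.5165 0.2437 0.1665] (array([518.1, 244.8]), array([111.5,  51.7]), 83.44) y [-55.2  53.7] x [-24.3  25.4] tilt [0.026 0.009 0.167]
side 1387 [0.5151 0.2518 0.1662] (array([516.6, 247.2]), array([111.4,  51.9]), 82.69) y [-52.   56.6] x [-25.9  23.8] tilt [ 0.051 -0.011  0.166]
```

View pics/placed.png

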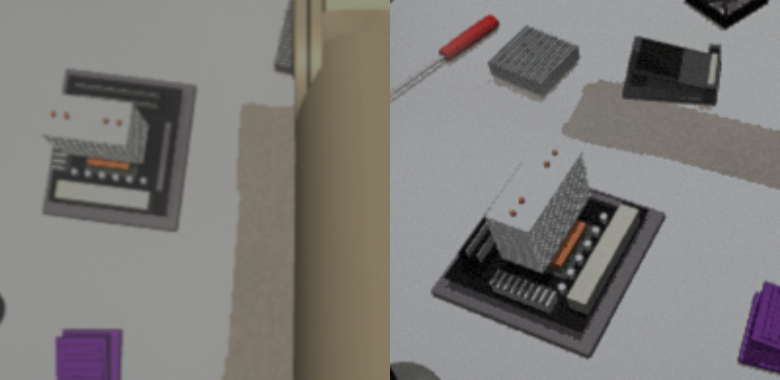

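The cooler stands upright and centred, within about 1 mm, with its faces parallel to the sticks (side crop (540,200)). Now the pedal.

```bash
python3 -m creep '[[[0,0,0,20,0],[0,0,0,40,0],[0,0,0,30,0],[0,0,0,20,0],[0,0,0,6,0]]]'
python3 -m creep '[[[0,0,0,3,0],[0,0,0,3,0],[0,0,0,3,0],[0,0,0,3,0],[0,0,0,0,0]]]'
```

```text
time: 16.23
tcp_pos: [0.4856, -0.0674, 0.0613]
ee_rot: [-0.001, 0.746, 0.666, -0.0]
ft_force: [0.0, -0.2, -0.0]
gripper_width: 0.0003
grasp_force: 0.0
time: 16.85
tcp_pos: [0.4871, -0.0676, 0.0508]
ee_rot: [0.001, 0.746, 0.666, 0.001]
ft_force: [1.2, -0.5, 6.5]
gripper_width: 0.0002
grasp_force: 2.6
```

```bash
python3 -m creep '[[[0,0,0,4,0],[0,0,0,4,0],[0,0,0,4,0],[0,0,0,2,0],[0,0,0,0,0]]]'
```

```text
time: 17.48
tcp_pos: [0.4897, -0.0672, 0.0383]
ee_rot: [0.003, 0.746, 0.666, 0.003]
ft_force: [4.9, 2.7, 11.3]
gripper_width: -0.0
grasp_force: 5.3
```

```bash
python3 -m creep '[[[0,0,0,1.5,0],[0,0,0,0,0]]]'
```

```text
time: 17.73
tcp_pos: [0.4899, -0.0672, 0.0369]
ee_rot: [0.003, 0.746, 0.666, 0.003]
ft_force: [4.8, 1.1, 11.1]
gripper_width: -0.0003
grasp_force: 5.6
```

```bash
python3 -m creep '[[[0,0,0,1,0],[0,0,0,0,0]]]'
```

```text
time: 17.98
tcp_pos: [0.49, -0.0671, 0.036]
ee_rot: [0.003, 0.746, 0.666, 0.003]
ft_force: [6.4, 1.5, 12.1]
gripper_width: 0.0002
grasp_force: 5.8
```

```bash
python3 -m creep '[[[0,0,0,1,0],[0,0,0,0,0]]]'
```

```text
time: 18.23
tcp_pos: [0.4901, -0.0671, 0.0351]
ee_rot: [0.003, 0.746, 0.666, 0.003]
ft_force: [7.3, 3.1, 12.7]
gripper_width: 0.0003
grasp_force: 6.1
```

```bash
python3 -m creep '[[[0,0,0,1,0],[0,0,0,0,0]]]'
```

```text
time: 18.48
tcp_pos: [0.4902, -0.0671, 0.0342]
ee_rot: [0.003, 0.746, 0.666, 0.003]
ft_force: [6.5, 1.8, 13.4]
gripper_width: 0.0001
grasp_force: 6.3
```

```bash
python3 -m creep '[[[0,0,0,1,0],[0,0,0,0,0]]]'
```

```text
time: 18.73
tcp_pos: [0.4903, -0.0671, 0.0338]
ee_rot: [0.003, 0.746, 0.666, 0.003]
ft_force: [2.5, 2.2, 22.5]
gripper_width: 0.0001
grasp_force: 10.7
```

At the stop (force jumped to 22 N). I hold for 0.75 s, then release.

```bash
python3 -m creep '[[[0,0,0,0,0],[0,0,0,0,0],[0,0,0,0,0],[0,0,0,0,0],[0,0,0,0,0]]]'
python3 -m creep '[[[0,0,0,0,0],[0,0,0,-5,0],[0,0,0,-8,0],[0,0,0,-10,0],[0,0,0,-20,0]]]'
python3 -m creep '[[[0,0,0,-40,0],[0,0,0,-40,0],[0,0,0,-30,0],[0,0,0,0,0],[0,0,0,0,0]]]'
python3 - <<'E'
from h import *
go(.487,-.067,.2,83.5)
p=cams.capture("side"); w=pts(p); im=p["image"]
q=w[near(w,(.517,.245),.09,.155,.18)]; print(len(q),q.mean(0).round(4),rect(q))
q=w[near(w,(.464,-.069),.09,.03,.075)]; print("pedal zmax",np.percentile(q[:,2],99),rect(q))
for n,c,z0,z1 in(("low",(.66,-.038),.025,.06),("fan",(.44,-.26),.015,.04)): print(n,rect(w[near(w,c,.08,z0,z1)]))
cv2.imwrite("pics/end.png",im[:,:,::-1])
E
```

```text
time: 19.35
tcp_pos: [0.4903, -0.0671, 0.0338]
ee_rot: [0.003, 0.746, 0.666, 0.003]
ft_force: [2.6, 2.1, 21.2]
gripper_width: -0.0005
grasp_force: 10.7
time: 19.98
tcp_pos: [0.4854, -0.0675, 0.0735]
ee_rot: [-0.001, 0.746, 0.666, -0.0]
ft_force: [-0.2, -0.1, -0.3]
gripper_width: -0.0
grasp_force: 0.0
time: 20.6
tcp_pos: [0.4856, -0.0676, 0.1829]
ee_rot: [-0.0, 0.746, 0.666, -0.0]
ft_force: [-0.2, -0.1, -0.3]
gripper_width: -0.0001
grasp_force: 0.0
t 20.6 tcp [ 0.4856 -0.0676  0.1829] yaw 83.45 tz [-0.001 -0.    -1.   ] shift mm [  0.8   1.3 -17.1] twist -0.05 F [-0.2 -0.1 -0.3] g 0.0 -0.00010924746754658784 q [ 0.51  0.1  -0.49  1.85  0.05  1.2  -0.11]
1382 [0.5151 0.2516 0.1661] (array([516.7, 247. ]), array([112.5,  52.4]), 84.29)
pedal zmax 0.06011676400927856 (array([466.6, -68.1]), array([118.8,  89.4]), 9.12)
low (array([663. , -37.1]), array([93.8, 93.8]), 76.23)
fan (array([ 440.6, -258.1]), array([96.5, 96. ]), 57.65)
```

View pics/end.png

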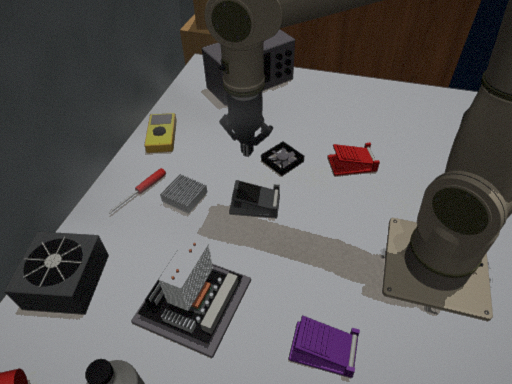

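The cooler stands on the processor (190,275), the pedal is back up (255,198), the bystanders have not moved, and the arm is clear.

```bash
python3 -c "
from workcell import robot
print(robot.close_job())"
```

```text
the job is handed in; nothing more can be done
None
```

The job is done and handed in after about 21 s: the tower cooler stands upright on the processor, centred to about 1 mm (grip about 67 N over both pads), the pedal was held at its stop for about 0.75 s and sprang back, and the flat cooler and fan were left alone.

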